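Clip the biscuit box shut in opposite-corner order

ROBOT

A 6-joint arm with a two-finger parallel gripper is mounted at the origin on a cart in front of the work surface, level with it; the furniture and walls round the work are solid. World frame = base frame: x ahead of the robot, y to its left, z up, the work surface at z = 0. Lengths are in m, angles in rad, forces in N, time in s.
With the tool pointing down it reaches from about 0.375 to 0.975 m from the base axis. Payload 3.8 kg.
Tool frame: the origin (TCP) lies midway between the tips of the shut fingers; the grasp point (between the pads) lies 19 mm behind it; z points along the fingers, y is the line along which they close (so a half turn about z gives the same grasp; the last joint's range is limited). The gripper opens to 85 mm and grips with 20 to 120 N. Pads are 22 mm wide; open, the fingers measure 114 mm over their backs; the gripper's body (76 mm by 85 mm) begins 54 mm behind the grasp point. The pads swing forward as they close: fully open they stand 13 mm farther back than shut.
Start: joints at [-1.375, 0.264, 1.604, -0, 1.274, -0.037], TCP at [0.156, -0.657, 0.231] pointing down, gripper open.
Joint ranges: [-2.63, 2.63], [-0.94, 2.18], [0.31, 2.57], [-1.31, 4.45], [0, 2.66], [-2.55, 2.55]. Speed limits (rad/s): [2.57, 2.57, 3.14, 3.14, 3.14, 3.14].

INTERFACE

Orientations are given as a rotation vector (axis times angle).
In Python, from workcell import sensors, viewer, job gives the robot as it stands.
- The arm moves only by the shell command python3 -m inch 'ROWS' [FORCE]. ROWS is JSON, one flat list of numbers, 7 for each row, row after row: the shift along the tool's x, y, z in mm, then the turn, a rotation vector about the tool's x, y, z in degrees, then the finger opening in mm, from 0 to 85.4. A call has exactly 8 rows; each row shifts and turns the commanded pose from where the row before left it, along the tool's axes as they then stand; what a row does not reach is not made up. A row lasts 1/10 s, in which the tool goes at most 50 mm and 8.59 degrees, less where a joint would pass 70% of its speed; a pose out of reach is approached as far as the arm can. A call is refused whole if a number of a shift passes 50 or a number of a turn 8.59, either way. A call with a gripper value outside its range is refused whole. The fingers move at their own pace and stop on an object; FORCE is the grip in N (left out, the last holds). Time passes only in rows, so rows that do not move let the fingers close, or fill a call up. It gives the time, the measured TCP pose, the force, the opening and the grip force at its end, in the units of the state.
- sensors.read_state(): the state, without advancing time (a new reading comes with each control period).
- viewer.read_camera(name): name is "scene" or "side" or "wrist"; returns the picture (384x512x3 uint8, red, green, blue); there is no depth.
- viewer.camera_params(name): a dict with "K" (3x3 intrinsics, pixels), "world_to_cam" (4x4, takes a point from world to camera coordinates). Camera axes: x right, y down, z forward; pixel columns grow to the right and rows downward; lengths in m; the calibration is good to about 2 mm. A picture is of the moment at which its call begins: read the wrist's pose just before it. camera_params takes no time and is no camera call; for the wrist camera it gives the pose at the moment of the call.
- job.finish_job(): hands the job in; it is judged then, once.
The state is a dict: "time": time; "q": joint angles; "joint_vel": joint speeds; "joint_torque": joint torques, N m; "tool_pos": TCP position; "tcp_rot": TCP orientation; "wrist_force": force on the tool from outside, world axes, zero at the start; "torque": the same for the moment, N m; "width": opening from 0.0 (shut) to 1.0 (fully open); "grip_force": force on a finger pad.
Only numpy, scipy, OpenCV 4.12 (cv2) and the standard library are available. Lean on these libraries where they do the work, as an engineer would, in place of code of your own. Each camera call takes 0.05 s, during which the arm holds its last target. There are 200 camera calls.

TASK

Snap down all four blue clips on the lid of the box of biscuits, fully flat, going corner to diagonally opposite corner so that the seal seats evenly: any corner first, then the one diagonally opposite, then the remaining two. Press so that the box stays standing where it is, and do not touch the empty box with the orange clips.

Things in the scene. Friction and masses are not known exactly. Their poses are not given: they have to be found in the camera images.
- biscuit_box: the target: a clear food box with brown biscuits in it, white lid and four BLUE clips; 120 (x) x 160 (y) mm at the lid, 70 mm high to the lid's top; solid and closed, about 1.2 kg, loose on the worktop. Origin: centre of its underside; z up, x from its front side to its back side (its front faces the robot within about 25 degrees), y to its left.
- front_left (a joint): front left blue clip of the biscuit box (its diagonal partner is back right). Hinge angle in rad: 0 = lying flat on the lid with its hook over the rim (stop), about 0.45 to 0.7 = raised as found. Stiff hinge (0.04 N m of friction, so 1.5 to 2 N pressed at the press point), stays where it is left, no spring.
- front_left_press (a point): press point on the upper face of the front left clip, 27 mm from its hinge. The clip is a flap 26 mm wide (along the box's y), 47 mm long, 4 mm thick, its hinge across the lid at box x = -20 mm, y = 48 mm, z = 73 mm, raised end towards the box's front. The point moves with the clip; pressing straight down over it folds the clip down, and it then lies at z = 75 mm above the worktop.
- front_right (a joint): front right blue clip of the biscuit box (its diagonal partner is back left). Hinge angle in rad: 0 = lying flat on the lid with its hook over the rim (stop), about 0.45 to 0.7 = raised as found. Stiff hinge (0.04 N m of friction, so 1.5 to 2 N pressed at the press point), stays where it is left, no spring.
- front_right_press (a point): press point on the upper face of the front right clip, 27 mm from its hinge. The clip is a flap 26 mm wide (along the box's y), 47 mm long, 4 mm thick, its hinge across the lid at box x = -20 mm, y = -48 mm, z = 73 mm, raised end towards the box's front. The point moves with the clip; pressing straight down over it folds the clip down, and it then lies at z = 75 mm above the worktop.
- back_left (a joint): back left blue clip of the biscuit box (its diagonal partner is front right). Hinge angle in rad: 0 = lying flat on the lid with its hook over the rim (stop), about 0.45 to 0.7 = raised as found. Stiff hinge (0.04 N m of friction, so 1.5 to 2 N pressed at the press point), stays where it is left, no spring.
- back_left_press (a point): press point on the upper face of the back left clip, 27 mm from its hinge. The clip is a flap 26 mm wide (along the box's y), 47 mm long, 4 mm thick, its hinge across the lid at box x = 20 mm, y = 48 mm, z = 73 mm, raised end towards the box's back. The point moves with the clip; pressing straight down over it folds the clip down, and it then lies at z = 75 mm above the worktop.
- back_right (a joint): back right blue clip of the biscuit box (its diagonal partner is front left). Hinge angle in rad: 0 = lying flat on the lid with its hook over the rim (stop), about 0.45 to 0.7 = raised as found. Stiff hinge (0.04 N m of friction, so 1.5 to 2 N pressed at the press point), stays where it is left, no spring.
- back_right_press (a point): press point on the upper face of the back right clip, 27 mm from its hinge. The clip is a flap 26 mm wide (along the box's y), 47 mm long, 4 mm thick, its hinge across the lid at box x = 20 mm, y = -48 mm, z = 73 mm, raised end towards the box's back. The point moves with the clip; pressing straight down over it folds the clip down, and it then lies at z = 75 mm above the worktop.
- empty_box: to be left alone: the same food box but empty and with four ORANGE clips, also raised (to about 110 mm above the worktop); 120 x 160 x 70 mm, 0.7 kg, loose, origin at the centre of its underside

How it is judged:
On the way, in this order (a step that is already met when the one before it is completed fails the run):
1. one blue clip is down, the other three still up (((value of joint front_left below 0.1 rad and value of joint each of front_right, back_left, back_right above 0.1 rad) or (value of joint front_right below 0.1 rad and value of joint each of front_left, back_left, back_right above 0.1 rad) or (value of joint back_left below 0.1 rad and value of joint each of front_left, front_right, back_right above 0.1 rad) or (value of joint back_right below 0.1 rad and value of joint each of front_left, front_right, back_left above 0.1 rad))), for 0.1 s.
2. the clip diagonally opposite is down too, the remaining two still up (((value of joint each of front_left, back_right below 0.1 rad and value of joint each of front_right, back_left above 0.1 rad) or (value of joint each of front_right, back_left below 0.1 rad and value of joint each of front_left, back_right above 0.1 rad))), for 0.1 s.
At the end, for the whole second after the job is handed in: All four blue clips lie flat on the lid (within 0.10 rad, 6 degrees), and the biscuit box stands at rest and level, within 30 mm of where it was found (value of joint each of front_left, front_right, back_left, back_right below 0.1 rad and distance of biscuit_box from where it was at the start of the episode below 0.03 m and angle between biscuit_box's own z axis and vertical below 0.08 rad and linear speed of biscuit_box below 0.02 m/s); the robot touches nothing.
It fails at once if two blue clips on the same side of the box are down while the other two are still up (wrong order) ((value of joint each of front_left, front_right below 0.1 rad and value of joint each of back_left, back_right above 0.1 rad) or (value of joint each of front_left, back_left below 0.1 rad and value of joint each of front_right, back_right above 0.1 rad) or (value of joint each of front_right, back_right below 0.1 rad and value of joint each of front_left, back_left above 0.1 rad) or (value of joint each of back_left, back_right below 0.1 rad and value of joint each of front_left, front_right above 0.1 rad)).
It fails at once if the robot touches the empty box (2 N or more), or it is shifted by 15 mm (contact force between empty_box and the fingers above 2 N or contact force between empty_box and the arm above 2 N or distance of empty_box from where it was at the start of the episode above 0.015 m).
It also fails if it takes over 51 s, if anything falls off the work surface, if the arm or the gripper's body presses on something with over 40 N, if the wrist force passes 120 N, or if a joint passes its speed limit or range.

## Working session

There is one attempt and no reset: what is moved stays moved. The work goes in short steps, Python scripts to look and compute and a shell command to move; the robot and the scene stay as the last step left them, time stands still between calls to the robot, and variables do not carry over. Pictures are saved under pics/ and viewed, at most 10 in all, crops included, and the job is handed in when it is done.

```bash
mkdir -p pics; python3 - <<'E'
from workcell import sensors, viewer
import cv2, numpy as np
s=sensors.read_state(); print(s['time'],s['tool_pos'],s['tcp_rot'],s['width'])
for n in ['scene','side']:
    im=viewer.read_camera(n)[:,:,::-1]; cv2.imwrite(f'pics/{n}0.png',cv2.resize(im,(800,600),interpolation=cv2.INTER_CUBIC)); cv2.imwrite(f'pics/{n}_raw.png',im)
    p=viewer.camera_params(n); print(n,np.round(p['K'],1).tolist(),np.round(p['world_to_cam'],3).tolist())
E
```

```text
0.0 [ 0.15559564 -0.65605805  0.22996241] [-3.11810321e+00 -3.64632268e-01  2.50623463e-04] 0.9998219586325976
scene [[371.8, 0.0, 256.2], [0.0, 371.8, 194.9], [0.0, 0.0, 1.0]] [[-0.639, -0.769, 0.005, 0.455], [-0.582, 0.48, -0.656, 0.248], [0.502, -0.423, -0.755, 0.702], [0.0, 0.0, 0.0, 1.0]]
side [[427.6, 0.0, 246.4], [0.0, 427.6, 194.4], [0.0, 0.0, 1.0]] [[0.989, -0.145, 0.002, -0.495], [-0.072, -0.505, -0.86, 0.173], [0.125, 0.851, -0.51, 0.684], [0.0, 0.0, 0.0, 1.0]]
```

View pics/scene0.png

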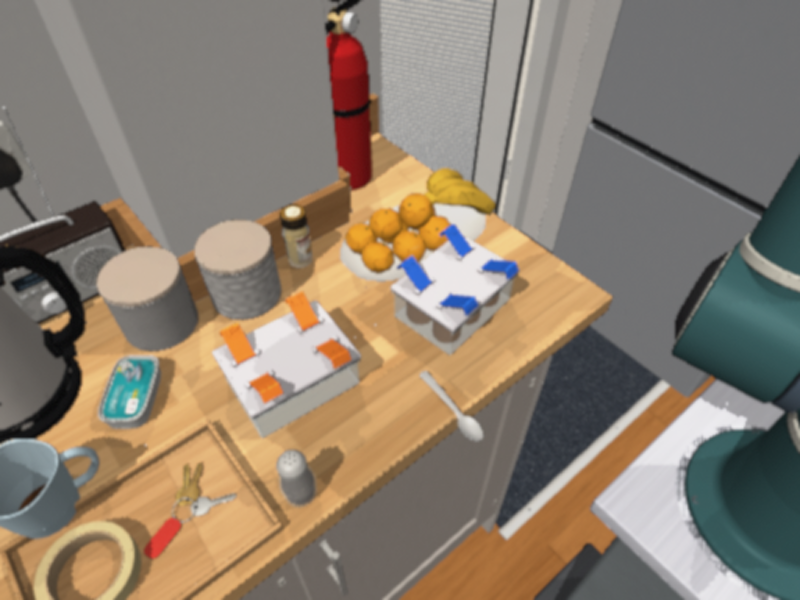

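View pics/side0.png

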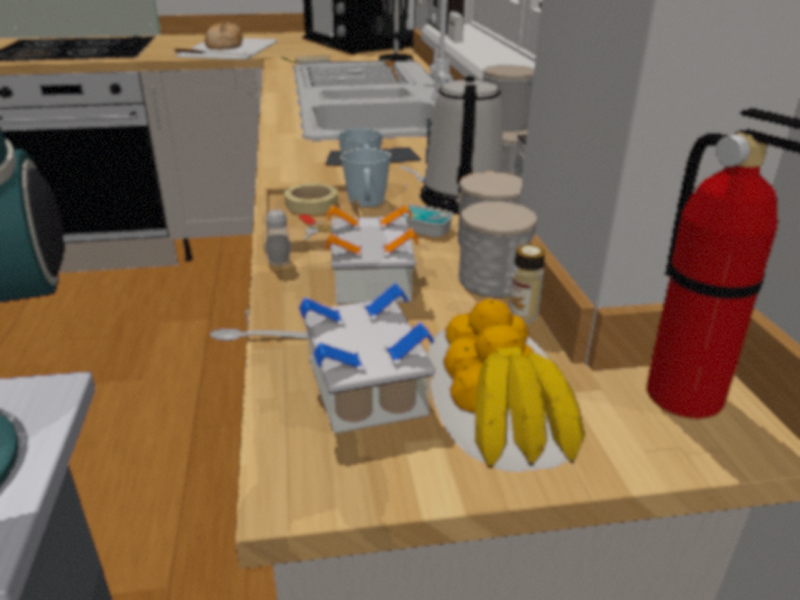

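The scene view shows the blue-clip box around (455,290) and the orange box around (285,365). In the side view the blue box is around (368,350), with the fruit plate just behind it. I'll enlarge both for exact corners.

```bash
python3 - <<'E'
import cv2,numpy as np
a=cv2.imread('pics/scene_raw.png')[138:238,240:340]; b=cv2.imread('pics/side_raw.png')[175:275,185:285]
z=lambda i: cv2.resize(i,(400,400),interpolation=cv2.INTER_CUBIC)
cv2.imwrite('pics/crop0.png',np.hstack([z(a),z(b)]))
E
```

```text
(no output)
```

View pics/crop0.png

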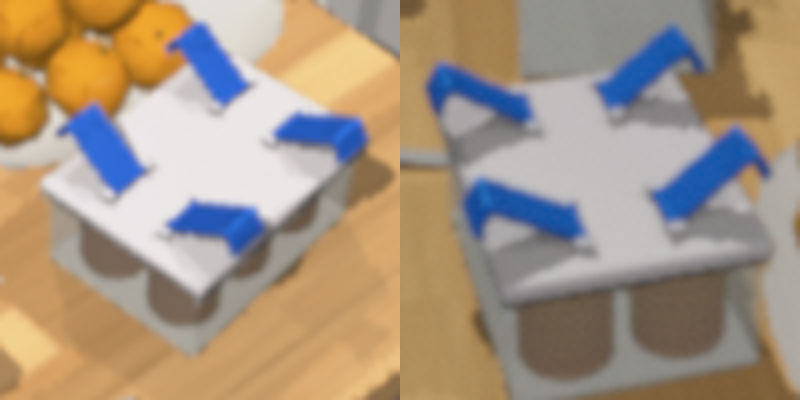

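Scene crop: lid corners are back-left (43,183) and front-left (203,293). Side crop: lid corners are front-right (110,303) and back-right (370,255). Clip hinges are also visible in both. I'll fit x, y and yaw.

```bash
cat > h.py <<'E'
import numpy as np
from workcell import viewer, sensors
from scipy.spatial.transform import Rotation as R
def proj(n,P,p=None):
    p=p or viewer.camera_params(n); W=np.array(p['world_to_cam']); K=np.array(p['K'])
    c=P@W[:3,:3].T+W[:3,3]; u=c@K.T; return u[:,:2]/u[:,2:]
def world(b,pts):
    x,y,a=b; c,s=np.cos(a),np.sin(a); pts=np.array(pts,float)
    return np.c_[x+c*pts[:,0]-s*pts[:,1], y+s*pts[:,0]+c*pts[:,1], pts[:,2]]
E
python3 - <<'E'
from h import *
from scipy.optimize import least_squares
C=dict(FL=(-.06,.08,.07),FR=(-.06,-.08,.07),BL=(.06,.08,.07),BR=(.06,-.08,.07))
H=dict(fl=(-.02,.048,.073),fr=(-.02,-.048,.073),bl=(.02,.048,.073),br=(.02,-.048,.073)); C.update(H)
obs={'scene':(240,138,dict(BL=(43,183),FL=(203,293),fl=(170,225),fr=(270,137),bl=(130,187),br=(235,97))),
'side':(185,175,dict(FR=(110,303),BR=(370,255),fl=(130,118),fr=(180,232),bl=(203,105),br=(262,216)))}
P={n:viewer.camera_params(n) for n in obs}
def res(b,full=False):
    r=[]
    for n,(u0,v0,d) in obs.items():
        o=np.array([[ (u+.5)/4-.5+u0,(v+.5)/4-.5+v0] for u,v in d.values()])
        r.append(proj(n,world(b,[C[k] for k in d]),P[n])-o)
    return r if full else np.concatenate(r).ravel()
s=least_squares(res,[.6,-.3,0],loss='soft_l1'); print(s.x,np.degrees(s.x[2])); [print(np.round(r,1).tolist()) for r in res(s.x,True)]
E
```

```text
[0.48563502 0.08012585 0.14478624] 8.295640765174536
[[-0.4, -0.8], [0.9, -0.6], [4.1, -2.3], [4.9, -3.0], [0.4, -1.7], [0.1, -0.9]]
[[-2.8, -3.9], [1.5, -4.2], [-1.6, -2.4], [-1.4, -2.7], [0.5, -2.3], [0.4, -2.5]]
```

```bash
cat > fit.py <<'E'
from h import *
import cv2
from scipy.optimize import least_squares
C=dict(FL=(-.06,.08,.07),FR=(-.06,-.08,.07),BL=(.06,.08,.07),BR=(.06,-.08,.07))
H=dict(fl=(-.02,.048,.073),fr=(-.02,-.048,.073),bl=(.02,.048,.073),br=(.02,-.048,.073)); C.update(H)
obs={'scene':(240,138,dict(BL=(43,181),FL=(202,287),fl=(182,217),fr=(280,128),bl=(130,183),br=(236,95))),
'side':(185,175,dict(FR=(107,290),BR=(370,242),fl=(128,110),fr=(177,222),bl=(204,98),br=(260,206)))}
P={n:viewer.camera_params(n) for n in obs}
def res(b,full=False,ns=('scene','side')):
    r=[]
    for n in ns:
        u0,v0,d=obs[n]
        o=np.array([[ (u+.5)/4-.5+u0,(v+.5)/4-.5+v0] for u,v in d.values()])
        r.append(proj(n,world(b,[C[k] for k in d]),P[n])-o)
    return r if full else np.concatenate(r).ravel()
for ns in [('scene',),('side',),('scene','side')]:
    s=least_squares(res,[.6,-.3,0],loss='soft_l1',kwargs=dict(ns=ns)); print(ns,s.x,np.degrees(s.x[2])); [print(np.round(r,1).tolist()) for r in res(s.x,True,ns)]
out=[]
for n in obs:
    u0,v0,_=obs[n]; im=cv2.imread(f'pics/{n}_raw.png')[v0:v0+100,u0:u0+100]; im=cv2.resize(im,(400,400),interpolation=cv2.INTER_CUBIC)
    q=lambda pts:((proj(n,world(s.x,pts),P[n])-[u0,v0]+.5)*4-.5).round().astype(int)
    cv2.polylines(im,[q([C[k] for k in ('FL','FR','BR','BL')])],True,(0,255,0),1)
    cv2.polylines(im,[q([(a[0],a[1],0) for a in (C[k] for k in ('FL','FR','BR','BL'))])],True,(0,255,255),1)
    for k in H:
        x,y,z=H[k]; cv2.polylines(im,[q([(x,y-.013,z),(x,y+.013,z)])],False,(0,0,255),1)
    out.append(im)
cv2.imwrite('pics/fit1.png',np.hstack(out))
E
python3 fit.py
```

```text
('scene',) [0.48564546 0.08177134 0.13562352] 7.77065522400648
[[-1.1, -0.3], [0.2, 1.2], [0.4, 0.0], [2.0, -0.3], [-0.3, -0.5], [-0.5, -0.1]]
('side',) [0.48582221 0.07883812 0.14650022] 8.393844281129528
[[-1.7, -0.2], [1.8, -0.6], [-1.0, -0.1], [-0.4, 0.3], [0.4, -0.2], [1.2, 0.4]]
('scene', 'side') [0.48600528 0.08040666 0.13861343] 7.941964432316473
[[-0.7, -0.5], [0.7, 0.8], [0.8, -0.4], [2.2, -0.7], [0.1, -0.8], [-0.2, -0.4]]
[[-2.1, -0.9], [1.5, -0.9], [-0.8, -0.6], [-0.7, -0.3], [0.6, -0.6], [1.0, -0.0]]
```

View pics/fit1.png

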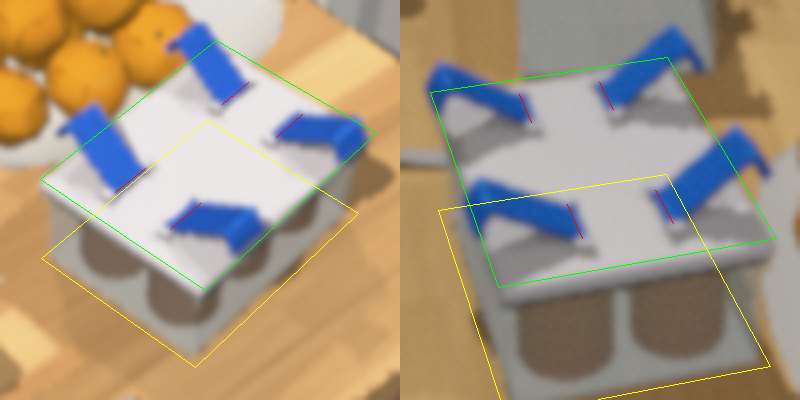

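The green and red overlay sits on the lid and hinges in both views, with 1–2 px residuals. The box is at about (0.486, 0.080), yaw 8°. Next I'll work out the moves in tool axes.

```bash
cat > go.py <<'E'
from h import *
s=sensors.read_state(); M=R.from_rotvec(s['tcp_rot']).as_matrix(); p=np.array(s['tool_pos'])
B=(.486,.0804,.1386)
k=['via','fl','br','fr','bl']
T=np.vstack([[.42,-.35,.18],world(B,[(-.049,.048,.13),(.049,-.048,.13),(-.049,-.048,.13),(.049,.048,.13)])])
print('t',s['time'],'pos',p.round(4),'z axis',M[:,2].round(3),'F',np.round(s['wrist_force'],1))
for a,b in zip(k,T): print(a,b.round(3),'tool mm',((b-p)@M*1000).round(1))
print('via->fl',((T[1]-T[0])@M*1000).round(1))
E
python3 go.py
python3 - <<'E'
from h import *
for n in('scene','side'): print(n,(proj(n,np.array([[.42,-.35,.18],[.25,-.52,.2],[.44,-.1,.15]]))*1.5625).round())
# empty box lid corners from scene 800px: approx pixels at z=.07
p=viewer.camera_params('scene');W=np.array(p['world_to_cam']);K=np.array(p['K'])
for u in[(358,362),(262,420),(215,355),(610,298)]:
    d=W[:3,:3].T@np.linalg.solve(K,[u[0]/1.5625,u[1]/1.5625,1]);c=-W[:3,:3].T@W[:3,3];z=.07 if u[0]<600 else 0
    print(u,(c+d*(z-c[2])/d[2]).round(3))
E
```

```text
t 0.1 pos [ 0.1556 -0.6562  0.2301] z axis [-0.     0.002 -1.   ] F [-0.   1.7 -0.8]
via [ 0.42 -0.35  0.18] tool mm [ 327.9 -236.8   50.6]
fl [0.431 0.121 0.13 ] tool mm [ 447.1 -692.7  101.5]
br [0.541 0.04  0.13 ] tool mm [ 535.7 -587.9  101.3]
fr [0.444 0.026 0.13 ] tool mm [ 438.1 -597.1  101.3]
bl [0.528 0.135 0.13 ] tool mm [ 544.7 -683.5  101.5]
via->fl [ 119.2 -455.9   50.9]
scene [[687. 127.]
 [852. 124.]
 [572. 199.]]
side [[ 331.  621.]
 [-289. 1266.]
 [ 333.  376.]]
(358, 362) [0.455 0.287 0.07 ]
(262, 420) [0.46  0.427 0.07 ]
(215, 355) [0.583 0.425 0.07 ]
(610, 298) [ 0.341 -0.125  0.   ]
```

```bash
python3 -m inch '[23,-43,6,0,0,0,0, 23,-43,6,0,0,0,0, 23,-43,6,0,0,0,0, 23,-43,6,0,0,0,0, 23,-43,6,0,0,0,0, 38,-29,0,0,0,0,0, 38,-29,0,0,0,0,0, 38,-29,0,0,0,0,0]' && python3 -m inch '[38,-29,0,0,0,0,0, 38,-29,0,0,0,0,0, 38,-29,0,0,0,0,0, 16,-45,0,0,0,0,0, 16,-45,0,0,0,0,0, 0,0,0,0,0,0,0, 0,0,0,0,0,0,0, 0,0,0,0,0,0,0]'; python3 go.py
```

```text
time: 0.9
tool_pos: [0.3092, -0.3083, 0.201]
tcp_rot: [-3.12, -0.363, -0.0]
wrist_force: [1.2, -0.1, 0.1]
width: 0.0
grip_force: 0.0
time: 1.7
tool_pos: [0.4099, -0.1049, 0.2011]
tcp_rot: [3.12, 0.364, -0.0]
wrist_force: [-0.2, 0.6, -0.1]
width: -0.002
grip_force: 0.0
t 1.7 pos [ 0.4099 -0.1049  0.2011] z axis [-0.    -0.001 -1.   ] F [-0.2  0.6 -0.1]
via [ 0.42 -0.35  0.18] tool mm [-46.7 240.9  21.3]
fl [0.431 0.121 0.13 ] tool mm [  72.5 -215.2   71. ]
br [0.541 0.04  0.13 ] tool mm [ 161.  -110.4   71. ]
fr [0.444 0.026 0.13 ] tool mm [  63.5 -119.6   71.1]
bl [0.528 0.135 0.13 ] tool mm [ 170. -206.   71.]
via->fl [ 119.1 -456.    49.8]
```

```bash
python3 -m inch '[14.5,-43,0,0,0,0,0, 14.5,-43,0,0,0,0,0, 14.5,-43,11,0,0,0,0, 14.5,-43,20,0,0,0,0, 14.5,-43,20,0,0,0,0, 0,0,10,0,0,0,0, 0,0,0,0,0,0,0, 0,0,0,0,0,0,0]'; python3 go.py; python3 - <<'E'
from h import *
import cv2
z=lambda i: cv2.resize(np.ascontiguousarray(i[:,:,::-1]),(400,400),interpolation=cv2.INTER_CUBIC)
cv2.imwrite('pics/look2.png',np.hstack([z(viewer.read_camera('scene')[118:238,230:350]),z(viewer.read_camera('side')[145:265,165:285])]))
E
```

```text
time: 2.5
tool_pos: [0.4313, 0.12, 0.1402]
tcp_rot: [3.12, 0.361, -0.001]
wrist_force: [-0.8, -0.7, -0.5]
width: 0.002
grip_force: 0.0
t 2.5 pos [0.4313 0.12   0.1402] z axis [-0.001 -0.001 -1.   ] F [-0.8 -0.7 -0.5]
via [ 0.42 -0.35  0.18] tool mm [-118.4  455.   -39.4]
fl [0.431 0.121 0.13 ] tool mm [-0.2 -1.3 10.2]
br [0.541 0.04  0.13 ] tool mm [ 88.6 103.3  10.2]
fr [0.444 0.026 0.13 ] tool mm [-9.  94.3 10.3]
bl [0.528 0.135 0.13 ] tool mm [97.4  7.7 10.2]
via->fl [ 118.2 -456.3   49.6]
```

View pics/look2.png

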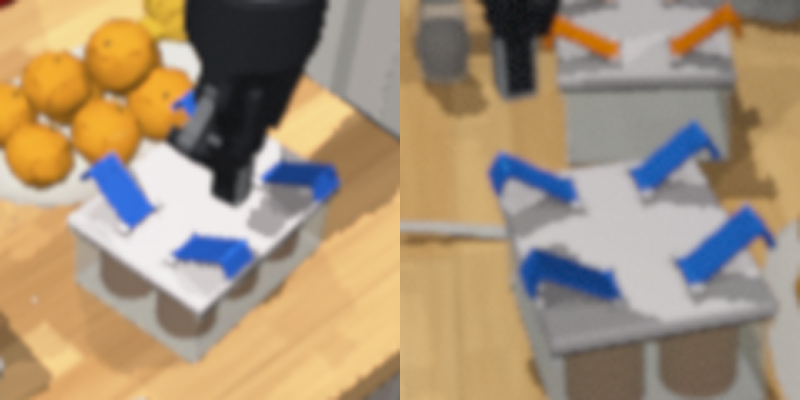

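The left crop (scene) shows the finger tip at (235,200); the right crop (side) shows it at (515,95). I'll check both against the TCP projection before pressing.

```bash
python3 - <<'E'
from h import *
P=np.array([sensors.read_state()['tool_pos']])
print((proj('scene',P)-[230,118])*400/120,(proj('side',P)-[165,145])*400/120+[400,0])
E
```

```text
[[230.20272178 193.50836908]] [[514.69265524  89.49841504]]
```

The tip matches its projection, so I'll press front_left.

```bash
python3 -m inch '[0,0,10,0,0,0,0, 0,0,10,0,0,0,0, 0,0,8,0,0,0,0, 0,0,8,0,0,0,0, 0,0,7,0,0,0,0, 0,0,7,0,0,0,0, 0,0,6,0,0,0,0, 0,0,5,0,0,0,0]' && python3 -m inch '[0,0,2,0,0,0,0, 0,0,1,0,0,0,0, 0,0,0.5,0,0,0,0, 0,0,0.5,0,0,0,0, 0,0,0.5,0,0,0,0, 0,0,0,0,0,0,0, 0,0,0,0,0,0,0, 0,0,0,0,0,0,0]'
```

```text
time: 3.4
tool_pos: [0.4308, 0.1218, 0.0787]
tcp_rot: [3.12, 0.365, -0.001]
wrist_force: [-1.0, -1.1, 1.4]
width: 0.0
grip_force: 0.6
time: 4.2
tool_pos: [0.4312, 0.1218, 0.075]
tcp_rot: [-3.12, -0.365, -0.001]
wrist_force: [-1.7, 0.6, 2.3]
width: -0.001
grip_force: 1.3
```

```bash
python3 -m inch '[0,0,0.5,0,0,0,0, 0,0,0.5,0,0,0,0, 0,0,0.5,0,0,0,0, 0,0,0.5,0,0,0,0, 0,0,0,0,0,0,0, 0,0,0,0,0,0,0, 0,0,0,0,0,0,0, 0,0,0,0,0,0,0]'
```

```text
time: 5.0
tool_pos: [0.4313, 0.1218, 0.0746]
tcp_rot: [3.12, 0.365, -0.0]
wrist_force: [-6.6, -2.0, 16.7]
width: -0.002
grip_force: 8.2
```

A hard stop at 16.7 N and z = 74.6 mm means front_left is down. Next is back_right.

```bash
python3 -m inch '[0,0,-20,0,0,0,0, 0,0,-42,0,0,0,0, 29.6,34.9,0,0,0,0,0, 29.6,34.9,0,0,0,0,0, 29.6,34.9,0,0,0,0,0, 0,0,0,0,0,0,0, 0,0,0,0,0,0,0, 0,0,0,0,0,0,0]'; python3 go.py;  python3 - <<'E'
from h import *
import cv2
z=lambda i: cv2.resize(np.ascontiguousarray(i[:,:,::-1]),(400,400),interpolation=cv2.INTER_CUBIC)
cv2.imwrite('pics/look3.png',np.hstack([z(viewer.read_camera('scene')[118:238,230:350]),z(viewer.read_camera('side')[145:265,165:285])]))
E
```

```text
time: 5.8
tool_pos: [0.5404, 0.0407, 0.134]
tcp_rot: [-3.12, -0.365, 0.003]
wrist_force: [-0.0, 0.5, -0.6]
width: 0.001
grip_force: 0.0
t 5.8 pos [0.5404 0.0407 0.134 ] z axis [-0.002  0.    -1.   ] F [-0.   0.5 -0.6]
via [ 0.42 -0.35  0.18] tool mm [-207.4  352.3  -45.8]
fl [0.431 0.121 0.13 ] tool mm [ -88.1 -103.6    4.3]
br [0.541 0.04  0.13 ] tool mm [0.5 1.2 4. ]
fr [0.444 0.026 0.13 ] tool mm [-97.1  -8.    4.2]
bl [0.528 0.135 0.13 ] tool mm [  9.5 -94.4   4.1]
via->fl [ 119.4 -455.9   50.1]
```

View pics/look3.png

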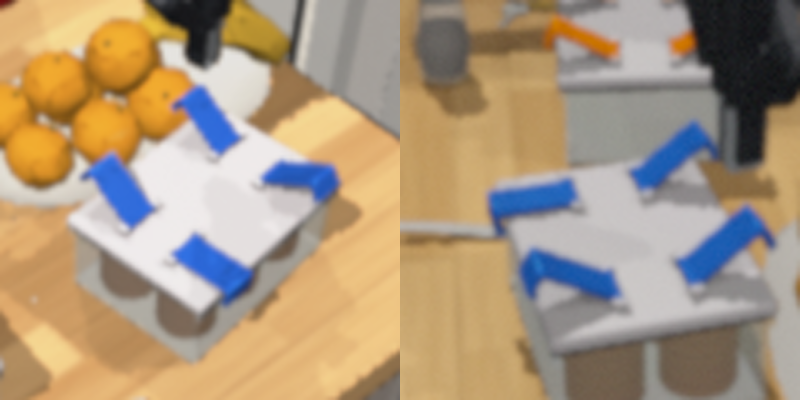

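Front_left lies flat, the box hasn't moved, and the finger is over back_right. Pressing.

```bash
python3 -m inch '[0,0,10,0,0,0,0, 0,0,9,0,0,0,0, 0,0,8,0,0,0,0, 0,0,8,0,0,0,0, 0,0,7,0,0,0,0, 0,0,6,0,0,0,0, 0,0,5,0,0,0,0, 0,0,4,0,0,0,0]' && python3 -m inch '[0,0,1.5,0,0,0,0, 0,0,1,0,0,0,0, 0,0,0.5,0,0,0,0, 0,0,0.5,0,0,0,0, 0,0,0.5,0,0,0,0, 0,0,0,0,0,0,0, 0,0,0,0,0,0,0, 0,0,0,0,0,0,0]'
```

```text
time: 6.7
tool_pos: [0.5418, 0.0403, 0.0774]
tcp_rot: [-3.12, -0.365, -0.0]
wrist_force: [1.2, 0.3, 1.8]
width: -0.003
grip_force: 0.6
time: 7.5
tool_pos: [0.5417, 0.0403, 0.0749]
tcp_rot: [3.12, 0.365, 0.0]
wrist_force: [-1.0, -0.3, 7.5]
width: -0.001
grip_force: 3.6
```

```bash
python3 -m inch '[0,0,0.5,0,0,0,0, 0,0,0.5,0,0,0,0, 0,0,0,0,0,0,0, 0,0,0,0,0,0,0, 0,0,0,0,0,0,0, 0,0,0,0,0,0,0, 0,0,0,0,0,0,0, 0,0,0,0,0,0,0]' && python3 -m inch '[0,0,-20,0,0,0,0, 0,0,-42,0,0,0,0, -32.5,-3,0,0,0,0,0, -32.5,-3,0,0,0,0,0, -32.5,-3,0,0,0,0,0, 0,0,0,0,0,0,0, 0,0,0,0,0,0,0, 0,0,0,0,0,0,0]'; python3 go.py;  python3 - <<'E'
from h import *
import cv2
z=lambda i: cv2.resize(np.ascontiguousarray(i[:,:,::-1]),(400,400),interpolation=cv2.INTER_CUBIC)
cv2.imwrite('pics/look4.png',np.hstack([z(viewer.read_camera('scene')[118:238,230:350]),z(viewer.read_camera('side')[145:265,165:285])]))
E
```

```text
time: 8.3
tool_pos: [0.5417, 0.0403, 0.0747]
tcp_rot: [3.12, 0.365, 0.0]
wrist_force: [-5.5, -0.6, 12.8]
width: 0.001
grip_force: 6.2
time: 9.1
tool_pos: [0.4457, 0.0267, 0.1352]
tcp_rot: [3.12, 0.365, 0.002]
wrist_force: [-0.8, -0.0, -0.8]
width: -0.001
grip_force: 0.0
t 9.1 pos [0.4457 0.0267 0.1352] z axis [ 0.001  0.    -1.   ] F [-0.8 -0.  -0.8]
via [ 0.42 -0.35  0.18] tool mm [-111.8  360.6  -44.8]
fl [0.431 0.121 0.13 ] tool mm [  7.3 -95.4   5.2]
br [0.541 0.04  0.13 ] tool mm [95.9  9.4  5.4]
fr [0.444 0.026 0.13 ] tool mm [-1.7  0.2  5.2]
bl [0.528 0.135 0.13 ] tool mm [104.9 -86.2   5.4]
via->fl [ 119.2 -456.    50.1]
```

View pics/look4.png

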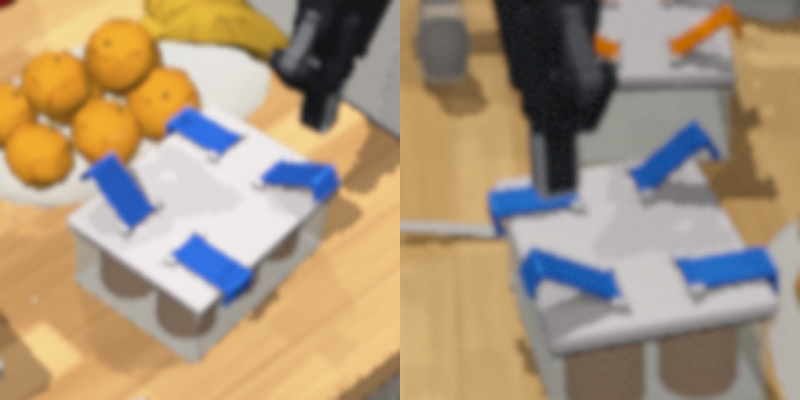

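The front-left and back-right clips are flat and the other two are still up. I'll press front_right, then move over to back_left.

```bash
python3 -m inch '[-1.5,0,10,0,0,0,0, 0,0,9,0,0,0,0, 0,0,8,0,0,0,0, 0,0,8,0,0,0,0, 0,0,7,0,0,0,0, 0,0,7,0,0,0,0, 0,0,5,0,0,0,0, 0,0,4,0,0,0,0]' && python3 -m inch '[0,0,1.5,0,0,0,0, 0,0,1,0,0,0,0, 0,0,0.5,0,0,0,0, 0,0,0.5,0,0,0,0, 0,0,0.5,0,0,0,0, 0,0,0.5,0,0,0,0, 0,0,0,0,0,0,0, 0,0,0,0,0,0,0]'
```

```text
time: 10.0
tool_pos: [0.4429, 0.0263, 0.0763]
tcp_rot: [-3.12, -0.365, 0.001]
wrist_force: [-0.9, 0.7, 0.7]
width: 0.001
grip_force: 0.6
time: 10.8
tool_pos: [0.443, 0.0262, 0.0746]
tcp_rot: [-3.12, -0.365, 0.002]
wrist_force: [-9.8, -0.5, 18.8]
width: 0.003
grip_force: 9.6
```

```bash
python3 -m inch '[0,0,-20,0,0,0,0, 0,0,-42,0,0,0,0, 35.5,-28.8,0,0,0,0,0, 35.5,-28.8,0,0,0,0,0, 35.5,-28.8,0,0,0,0,0, 0,0,0,0,0,0,0, 0,0,0,0,0,0,0, 0,0,0,0,0,0,0]' && python3 go.py | sed -n '1p;6p'; python3 -m inch '[0,0,10,0,0,0,0, 0,0,9,0,0,0,0, 0,0,8,0,0,0,0, 0,0,8,0,0,0,0, 0,0,7,0,0,0,0, 0,0,7,0,0,0,0, 0,0,5,0,0,0,0, 0,0,4,0,0,0,0]' && python3 -m inch '[0,0,1.5,0,0,0,0, 0,0,1,0,0,0,0, 0,0,0.5,0,0,0,0, 0,0,0.5,0,0,0,0, 0,0,0.5,0,0,0,0, 0,0,0,0,0,0,0, 0,0,0,0,0,0,0, 0,0,0,0,0,0,0]'
```

```text
time: 11.6
tool_pos: [0.526, 0.1343, 0.1338]
tcp_rot: [3.12, 0.365, -0.002]
wrist_force: [-0.7, -0.6, -0.7]
width: -0.003
grip_force: 0.0
t 11.6 pos [0.526  0.1343 0.1338] z axis [-0.001 -0.001 -1.   ] F [-0.7 -0.6 -0.7]
bl [0.528 0.135 0.13 ] tool mm [1.9 0.  3.8]
time: 12.4
tool_pos: [0.5272, 0.135, 0.076]
tcp_rot: [-3.12, -0.365, -0.001]
wrist_force: [0.7, -0.1, 1.6]
width: 0.002
grip_force: 0.6
time: 13.2
tool_pos: [0.5271, 0.135, 0.0747]
tcp_rot: [3.12, 0.365, 0.0]
wrist_force: [-5.5, -0.8, 14.1]
width: 0.0
grip_force: 7.4
```

All four clips have hit their stops. I'll lift clear and take a last look.

```bash
python3 -m inch '[0,0,-20,0,0,0,0, 0,0,-40,0,0,0,0, 0,0,-40,0,0,0,0, -20,30,-20,0,0,0,0, -20,40,0,0,0,0,0, -20,40,0,0,0,0,0, -20,40,0,0,0,0,0, 0,0,0,0,0,0,0]'; python3 - <<'E'
from h import *
import cv2
z=lambda i: cv2.resize(np.ascontiguousarray(i[:,:,::-1]),(400,400),interpolation=cv2.INTER_CUBIC)
cv2.imwrite('pics/look5.png',np.hstack([z(viewer.read_camera('scene')[118:238,230:350]),z(viewer.read_camera('side')[145:265,165:285])]))
E
```

```text
time: 14.0
tool_pos: [0.4821, -0.0336, 0.1922]
tcp_rot: [3.12, 0.357, -0.002]
wrist_force: [0.1, 0.4, -0.5]
width: -0.003
grip_force: 0.0
```

View pics/look5.png

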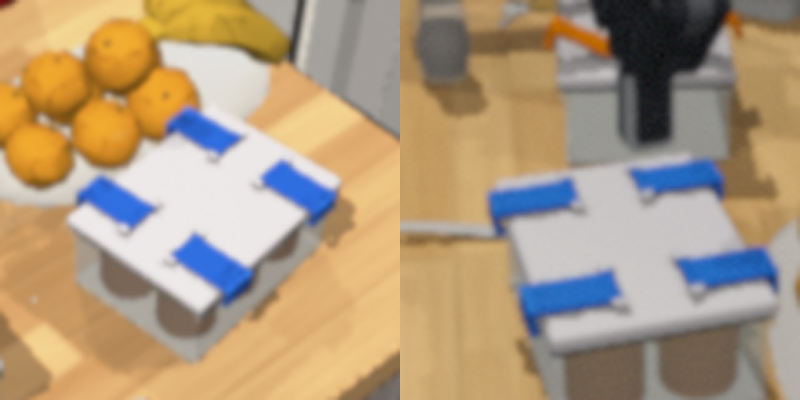

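All four clips are flat, the box is where it was found, and the robot is clear of everything.

```bash
python3 -c "
from workcell import job
print(job.finish_job())"
```

```text
the job is handed in; nothing more can be done
None
```

I pressed all four blue clips flat in diagonal order (front left, back right, front right, back left); in the last pictures the box had not visibly moved, the arm never went near the orange-clip box, and the job was handed in at about 14 s with no verdict shown.

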